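# Snap the stand's shelf down and stand the salt shaker on it

## Task

Tip the raised shelf of the little condiment stand down past its snap point, so that it springs to its lower stop; then stand the salt shaker upright in the ring on that shelf and let go. The stand is delicate and its shelf can be at any height: feel your way, never press on the stand, or press the shaker on it, with 20 N or more, set the shaker down rather than dropping it, and leave the other things where they are.

Things in the scene. Friction and masses are not known exactly. Their poses are not given: they have to be found in the camera images.
- stand: Condiment stand fixed to the worktop. Origin on the worktop (z=0), plumb under the ring of the lowered shelf. z up; the shelf reaches out from its hinge to -x; post at +x. Dark foot 190x120 mm, 12 high, x -60 to +130 mm. Post 16 mm thick at x=+92, cap 172 mm high. A black collar on the post carries the hinge; its height is set differently each time and it does not slip in use.
- hinge_plumb (a point): Point of the stand on the worktop plumb under the shelf's hinge axis (68 mm to +x of the stand's origin; the axis runs along the stand's y). The hinge axis is 85 to 150 mm above this point: its HEIGHT IS NOT MEASURED and must be felt (or seen).
- shelf_flap (a joint): Shelf angle, rad: 0 = raised, upper stop, 0.75 above level, free end up and to the stand's -x; 0.75 = level, on its rigid lower stop. Bistable spring: resists a finger on the tongue with about 5 N at the upper stop, falling to none at the snap point near 0.54; then it jumps to the lower stop. The tongue 118 mm out is 80 mm above its final level when raised, about 25 mm at the snap.
- seat_plumb (a point): Point on the worktop plumb under the lowered shelf's ring (= stand origin). Shelf: aluminium plate 6 mm thick, hinge axis in its mid-plane, 72 mm wide from 8 to 124 mm out from the hinge, then a bare tongue 46 mm wide to 145 mm out; push there from above, 118 mm out, square to the plate. Ring on its upper face, 68 mm out: 48 mm inner, 54 mm outer diameter, 8 mm high; its floor is the plate.
- salt_shaker: Glass salt shaker with a black cap, a cylinder 41 mm in diameter and 85 mm high, about 0.11 kg, standing upright. Origin: centre of its underside; z up along its axis. Grasp round the body. Gripped, it meets the shelf hard: the blow at 15 mm/s is already 15 to 25 N, so touch down at about 5 mm/s.
- table_mug: Bystander: mug with handle, 78 x 116 x 101 mm; origin at the centre of its outline's underside.
- matchbox: Bystander: matchbox 36 x 53 x 15 mm; origin at the centre of its underside.
- teaspoon: Bystander: teaspoon 132 x 27 x 13 mm lying along its x; origin at the centre of its underside.
- capsule: Bystander: coffee capsule 37 mm in diameter, 27 mm high; origin at the centre of its underside.
- lighter: Bystander: long gas lighter 24 x 181 x 17 mm lying along its y; origin at the centre of its underside.
There are look-alikes about, which are no part of the job. Leave any pink look-alike of the salt_shaker alone.

How it is judged:
On the way:
1. the shelf has sprung down to its lower stop (value of joint shelf_flap above 0.72 rad), for 0.2 s.
At the end, for the whole second after the job is handed in: the shelf is down (joint above 0.72 rad); the salt shaker stands in the ring on it: resting on the stand, its foot within 7 mm of the ring's axis and above 75 mm, upright within 0.07 rad, at rest and released (value of joint shelf_flap above 0.72 rad and horizontal distance between salt_shaker and seat_plumb below 0.007 m and height (world z) of salt_shaker above 0.075 m and angle between salt_shaker's own z axis and vertical below 0.07 rad and linear speed of salt_shaker below 0.02 m/s and contact force between salt_shaker and stand above 0.3 N); the robot touches nothing.
It fails at once if the robot loads the stand or its shelf with 20 N or more (contact force between any of the fingers, the arm and stand above 20 N).
It fails at once if the salt shaker is pressed on the stand (20 N or more) (contact force between salt_shaker and stand above 20 N).
It fails at once if the salt shaker is dropped: over 0.4 m/s with no finger on it (linear speed of salt_shaker above 0.4 m/s and contact force between the fingers and salt_shaker below 0.1 N).
It fails at once if the mug, matchbox, teaspoon, capsule or lighter is moved by more than 30 mm (distance of any of table_mug, matchbox, teaspoon, capsule, lighter from where it was at the start of the episode above 0.03 m).
It also fails if it takes over 72 s, if anything falls off the work surface, if the arm or the gripper's body presses on something with over 40 N, if the wrist force passes 120 N, or if a joint passes its speed limit or range.

## Robot

A 7-joint arm with a two-finger parallel gripper is mounted at the origin on a cart in front of the work surface, level with it; the furniture and walls round the work are solid. World frame = base frame: x ahead of the robot, y to its left, z up, the work surface at z = 0. Lengths are in m, angles in rad, forces in N, time in s.
With the tool pointing down it reaches from about 0.4 to 0.85 m from the base axis. Payload 10.4 kg.
Tool frame: the origin (TCP) lies midway between the tips of the shut fingers; the grasp point (between the pads) lies 19 mm behind it; z points along the fingers, y is the line along which they close (so a half turn about z gives the same grasp; the last joint's range is limited). The gripper opens to 85 mm and grips with 20 to 120 N. Pads are 22 mm wide; open, the fingers measure 114 mm over their backs; the gripper's body (76 mm by 85 mm) begins 54 mm behind the grasp point. The pads swing forward as they close: fully open they stand 13 mm farther back than shut.
Start: joints at [-1.368, 0.332, -0.065, 1.46, 0.022, 1.35, -0.088], TCP at [0.14, 0.609, 0.231] pointing down, gripper open.
Joint ranges: [-2.6, 2.6], [-0.5, 2.12], [-1.47, 1.34], [0.16, 2.42], [-1.27, 4.41], [0.06, 2.06], [-2.6, 2.6]. Speed limits (rad/s): [2.22, 2.22, 2.79, 2.79, 3.14, 3.14, 3.14].

## Interface

Orientations are given as a 3x3 rotation matrix whose columns are the frame's x, y, z axes.
In Python, from workcell import manip, cams, job gives the robot as it stands. The module is installed in compiled form; this text tells all that it offers.
- The arm moves only by the shell command python3 -m handwheel [OPENING], which reads ROWS from standard input. ROWS is a JSON object with one list for each field, all of the same length, 1 to 5, a row being the entries at one place: sx, sy, sz (the shift in shares of the most that a row can go, 1 being 50 mm), wx, wy, wz (a rotation vector in parts of the range, where 1.0 means 4 rad); each row shifts and turns the commanded pose from where the row before left it, along the tool's axes as they then stand; what a row does not reach is not made up. A row lasts 1/10 s, in which the tool goes at most 0.05 m and 0.15 rad, less where a joint would pass 70% of its speed; a pose out of reach is approached as far as the arm can. OPENING is the finger opening in m, set as the command begins (- or left out keeps the last). The fingers move at their own pace and stop on an object; the grip force is fixed at half the most. Time passes only in rows, so rows that do not move let the fingers close. It prints the time, the measured TCP pose, the force, the opening and the grip force at its end. No shift or turn number may pass 1 either way. Input that does not fit is refused with a message, and nothing moves.
- manip.state(): the state, without advancing time (a new reading comes with each control period).
- cams.get_image(name): name is "scene" or "top" or "wrist"; returns (picture, depth): 400x640x3 uint8, blue, green, red; 400x640 float32, m along the optical axis (not along the pixel's ray), 0 where there is no reading.
- cams.camera_model(name): a dict with "fovy" (degrees; the focal length in pixels is half the picture's height over the tangent of half this angle, whatever the lens; pixels are square), "cx", "cy" (the principal point, pixels), "D" ([k1, k2, p1, p2, k3] as OpenCV has them; the pictures are not rectified), "R" (3x3) and "t" (3): a world point X has camera coordinates R X + t. Camera axes: x right, y down, z forward; pixel columns grow to the right and rows downward; lengths in m; the calibration is good to about 2 mm. A picture is of the moment at which its call begins: read the wrist's pose just before it. camera_model takes no time and is no camera call; for the wrist camera it gives the pose at the moment of the call.
- job.job_done(): hands the job in; it is judged then, once.
The state is a dict: "time": time; "qpos": joint angles; "joint_velocities": joint speeds; "joint_efforts": joint torques, N m; "ee_pos": TCP position; "ee_rot": TCP orientation; "force": force on the tool from outside, world axes, zero at the start; "torque": the same for the moment, N m; "opening": finger opening in m; "gripper_force": force on a finger pad.
Only numpy, scipy, OpenCV 4.12 (cv2) and the standard library are available. Lean on these libraries where they do the work, as an engineer would, in place of code of your own. Each camera call takes 0.05 s, during which the arm holds its last target. There are 200 camera calls.

## Working session

There is one attempt and no reset: what is moved stays moved. The work goes in short steps, Python scripts to look and compute and a shell command to move; the robot and the scene stay as the last step left them, time stands still between calls to the robot, and variables do not carry over. Pictures are saved under pics/ and viewed, at most 10 in all, crops included, and the job is handed in when it is done.

```bash
mkdir -p pics; cat > h.py <<'E'
import numpy as np, cv2
from workcell import manip, cams, job
def K(m):
    f=200/np.tan(np.radians(m["fovy"])/2); return np.array([[f,0,m["cx"]],[0,f,m["cy"]],[0,0,1.]])
def shot(n):
    m=cams.camera_model(n); im,d=cams.get_image(n); return m,im,d
def pts(m,uv,z):  # z: optical depth per pixel
    uv=np.asarray(uv,float).reshape(-1,1,2)
    n=cv2.undistortPoints(uv,K(m),np.array(m["D"],float)).reshape(-1,2)
    c=np.c_[n,np.ones(len(n))]*np.asarray(z).reshape(-1,1)
    return (c-np.array(m["t"]).reshape(1,3))@np.array(m["R"])
def ray(m,uv,h):
    R=np.array(m["R"]);o=-R.T@np.array(m["t"]).ravel()
    d=pts(m,uv,1.)-o; return o+d*((h-o[2])/d[:,2:3])
def cloud(m,d):
    v,u=np.where(d>0); P=np.full(d.shape+(3,),np.nan); P[v,u]=pts(m,np.c_[u,v],d[v,u]); return P
E
python3 - <<'E'
from h import *
for n in("scene","top"):
    m,im,d=shot(n); cv2.imwrite(f"pics/{n}0.png",im); np.savez(f"{n}0",im=im,d=d); print(n,m["fovy"],m["D"],-np.array(m["R"]).T@np.array(m["t"]).ravel(), (d>0).mean())
s=manip.state();print(s["time"],s["ee_pos"],np.round(s["ee_rot"],3),s["force"])
E
```

```text
scene 48.167380642662025 [-0.01874194  0.          0.          0.          0.        ] [ 0.11980003 -0.53359285  0.94615641] 0.9959609375
top 42.2700625500881 [-0.03847523  0.          0.          0.          0.        ] [-0.13034962  0.06693018  1.59409664] 0.99602734375
0.1 [0.13984051 0.60882052 0.2306113 ] [[-0.975  0.224 -0.   ]
 [ 0.224  0.975 -0.001]
 [-0.    -0.001 -1.   ]] [ 0.49093774 -0.0765753   0.25446302]
```

View pics/scene0.png

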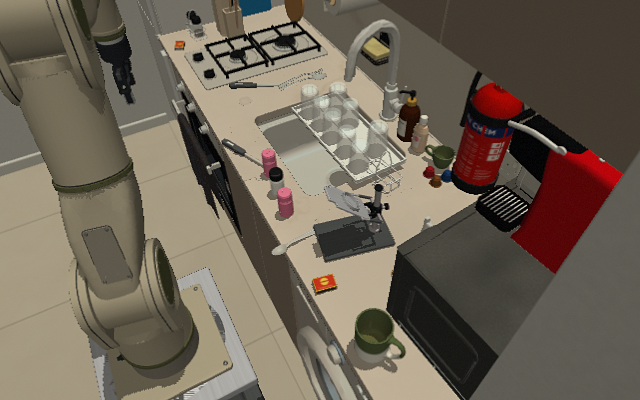

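View pics/top0.png

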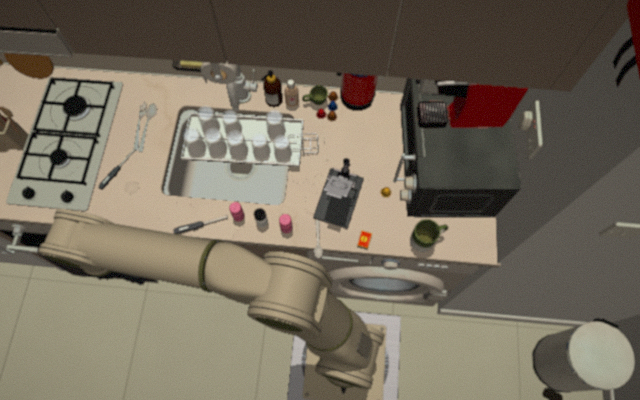

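The black-capped white glass shaker is at scene (277,183) / top (260,215). It stands between two pink look-alikes at scene (269,161) and (286,203), top (237,212) and (286,224). The white one fits. The stand is at scene (355,230) / top (340,195), with its shelf raised. The spoon is at top (318,238), the matchbox at (365,240) and the mug at (427,233).

```bash
python3 - <<'E'
from h import *
S=np.load("scene0.npz");T=np.load("top0.npz")
big=cv2.resize(S["im"][140:270,230:410],None,fx=4.4,fy=4.4,interpolation=cv2.INTER_CUBIC)
cv2.imwrite("pics/crop1.png",big)
ms,mt=cams.camera_model("scene"),cams.camera_model("top")
Ps,Pt=cloud(ms,S["d"]),cloud(mt,T["d"])
for n,P,uv in(("s",Ps,[(277,172),(277,190),(269,155),(286,192),(350,200),(340,245),(378,190),(330,180)]),("t",Pt,[(260,212),(260,217),(237,208),(286,219),(340,188),(346,163),(333,213),(318,238),(365,240)])):
    for u,v in uv: print(n,u,v,np.round(P[v,u],3))
E
```

```text
s 277 172 [0.413 0.296 0.084]
s 277 190 [0.403 0.285 0.029]
s 269 155 [0.422 0.368 0.086]
s 286 192 [0.402 0.215 0.086]
s 350 200 [0.509 0.071 0.138]
s 340 245 [0.468 0.045 0.012]
s 378 190 [0.568 0.042 0.17 ]
s 330 180 [ 0.809  0.713 -0.521]
t 260 212 [0.413 0.303 0.084]
t 260 217 [0.395 0.3   0.087]
t 237 208 [0.418 0.376 0.087]
t 286 219 [0.398 0.219 0.083]
t 340 188 [0.484 0.061 0.162]
t 346 163 [0.566 0.05  0.167]
t 333 213 [0.461 0.076 0.003]
t 318 238 [0.369 0.117 0.011]
t 365 240 [ 0.376 -0.033  0.012]
```

View pics/crop1.png

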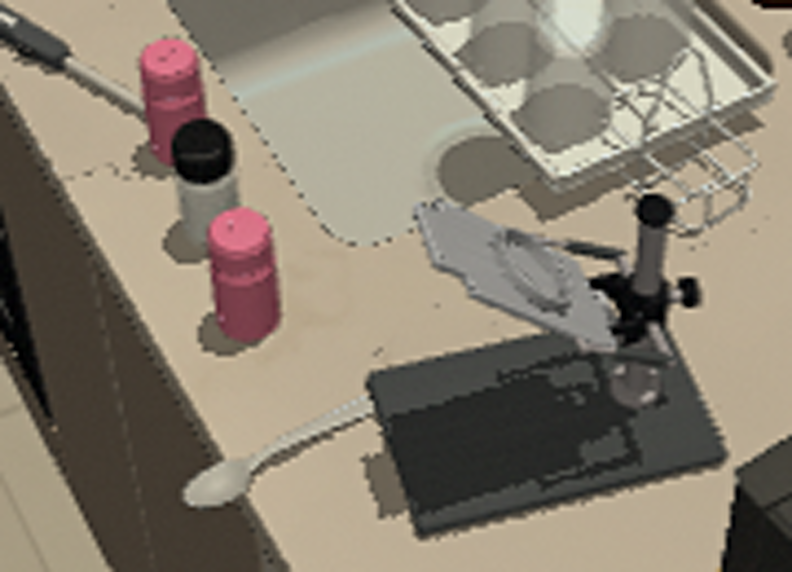

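The crop confirms the target: a clear body with a black cap at crop (205,150), both neighbours pink all over. The shelf's free end is at crop (430,215), the hinge near (605,330) and the post cap at (655,208). Next I'll measure these.

```bash
cat > meas.py <<'E'
from h import *
S=np.load("scene0.npz");T=np.load("top0.npz")
for n,F in(("scene",S),("top",T)):
    m=cams.camera_model(n);P=cloud(m,F["d"]);im=F["im"].astype(int);mx=im.max(2)
    x,y,z=P[...,0],P[...,1],P[...,2]
    box=lambda a,b,c,e:(x>a)&(x<b)&(y>c)&(y<e)
    f=box(.40,.66,-.05,.18)&(z>.005)&(z<.02)&(mx<95)
    k,l,st,_=cv2.connectedComponentsWithStats(f.astype(np.uint8)); f=l==1+st[1:,4].argmax()
    ij=np.argwhere(f)[:,::-1]; Q=ray(m,ij,.012)[:,:2]
    r=cv2.minAreaRect((Q*1000).astype(np.float32)); print(n,"foot",r,"\n",cv2.boxPoints(r).round(1).tolist())
    sh=box(.40,.60,-.03,.16)&(z>.06)&(z<.25)&(mx>110)
    k,l,st,_=cv2.connectedComponentsWithStats(sh.astype(np.uint8)); sh=l==1+st[1:,4].argmax()
    q=P[sh]
    for _ in range(6):
        c=q.mean(0);_,s,V=np.linalg.svd(q-c);e=(q-c)@V[2]; q=q[abs(e)<max(2.0*e.std(),.0015)]
    nn=V[2]*np.sign(V[2][2]); q2=P[sh]
    print(" plate n",nn.round(3),"tilt",np.arccos(nn[2]).round(3),"az",np.degrees(np.arctan2(nn[1],nn[0])).round(1),"c",c.round(4),"rms",e.std().round(4),len(q), "bbox",np.argwhere(sh).min(0),np.argwhere(sh).max(0),"zmax",q2[:,2].max())
    for nm,cx,cy in(("salt",.405,.298),("pinkL",.415,.372),("pinkR",.40,.217)):
        b=(np.hypot(x-cx,y-cy)<.035)&(z>.076)&(z<.095)
        c_,rr=cv2.minEnclosingCircle(P[b][:,:2].astype(np.float32)*1000); print(" ",nm,np.round(c_,1),round(rr,1),"z",np.median(z[b]).round(4),b.sum())
        ij=np.argwhere(b)[:,::-1]; print("    ray mean@.085",ray(m,ij,.085).mean(0).round(4))
    c=(np.hypot(x-.566,y-.05)<.03)&(z>.16)&(z<.18); print(" cap",P[c].mean(0).round(4),c.sum())
    col=(np.hypot(x-.566,y-.05)<.045)&(z>.06)&(z<.16)&(mx<60); print(" collar z",np.percentile(z[col],[2,10,50,90,98]).round(3),col.sum())
E
python3 meas.py
```

```text
scene foot ((515.6199340820312, 58.38121795654297), (121.41341400146484, 187.7728729248047), 77.4488296508789) 
 [[410.79998779296875, 19.5], [594.0999755859375, -21.299999237060547], [620.5, 97.19999694824219], [437.20001220703125, 138.0]]
 plate n [ 0.664 -0.151  0.733] tilt 0.749 az -12.8 c [0.4949 0.0622 0.1485] rms 0.0007 506 bbox [185 324] [219 369] zmax 0.1946144389367931
  salt [411.6 301.9] 20.6 z 0.0834 127
    ray mean@.085 [0.4093 0.2972 0.085 ]
  pinkL [422.  381.7] 21.0 z 0.0834 114
    ray mean@.085 [0.4216 0.3751 0.085 ]
  pinkR [398.7 220.7] 21.1 z 0.0833 143
    ray mean@.085 [0.397  0.2161 0.085 ]
 cap [0.5726 0.0462 0.1705] 62
 collar z [0.085 0.09  0.1   0.108 0.111] 201
top foot ((512.9652099609375, 63.34636688232422), (114.11920928955078, 186.1709442138672), 77.25237274169922) 
 [[409.6000061035156, 28.200000762939453], [591.2000122070312, -12.800000190734863], [616.2999877929688, 98.5], [434.79998779296875, 139.5]]
 plate n [ 0.664 -0.152  0.732] tilt 0.749 az -12.9 c [0.4937 0.0669 0.1485] rms 0.0012 340 bbox [176 324] [197 353] zmax 0.19525522412779941
  salt [407.9 304.5] 19.1 z 0.0838 114
    ray mean@.085 [0.4069 0.304  0.085 ]
  pinkL [421.9 383.6] 19.9 z 0.0834 113
    ray mean@.085 [0.4194 0.3833 0.085 ]
  pinkR [396.8 223.4] 19.3 z 0.0828 113
    ray mean@.085 [0.3953 0.223  0.085 ]
 cap [0.5707 0.0501 0.1713] 38
 collar z [0.088 0.093 0.101 0.116 0.156] 76
```

Both views agree. The stand's +x points along (0.975, -0.222), so the tool's x axis already points outward along the shelf. The stand origin is about (0.481, 0.068) and the hinge about 94 mm high. Now I'll travel there with the gripper shut.

The manual's scale: shifts go in shares of 50 mm and turns go in shares of 4 rad. Converting my numbers, -0.034 m is -0.68.

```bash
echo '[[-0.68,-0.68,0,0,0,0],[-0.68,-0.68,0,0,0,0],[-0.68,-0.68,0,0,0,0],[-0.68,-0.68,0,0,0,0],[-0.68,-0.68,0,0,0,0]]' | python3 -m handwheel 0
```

```text
refused: ROWS must be an object with one list for each field. Nothing was moved.
```

Nothing moved. I misread the format; it is an object with one list for each field. Resending.

```bash
echo '{"sx":[-0.68,-0.68,-0.68,-0.68,-0.68],"sy":[-0.68,-0.68,-0.68,-0.68,-0.68],"sz":[0,0,0,0,0],"wx":[0,0,0,0,0],"wy":[0,0,0,0,0],"wz":[0,0,0,0,0]}' | python3 -m handwheel 0; echo '{"sx":[-0.68,-0.68,-0.6,0],"sy":[-0.68,-0.68,-0.6,0],"sz":[0,0,0,0],"wx":[0,0,0,0],"wy":[0,0,0,0],"wz":[0,0,0,0]}' | python3 -m handwheel
python3 - <<'E'
from h import *
m,im,d=shot("wrist"); cv2.imwrite("pics/w1.png",im); np.savez("w1",im=im,d=d,R=m["R"],t=m["t"]); print(-np.array(m["R"]).T@np.array(m["t"]).ravel(),np.round(m["R"],3),manip.state()["ee_pos"])
E
```

```text
time: 0.6
ee_pos: [0.2682, 0.4034, 0.2311]
ee_rot: [[-0.975, 0.224, -0.0], [0.224, 0.975, -0.0], [0.0, -0.0, -1.0]]
force: [1.6, 0.8, 0.3]
opening: 0.0119
gripper_force: 0.0
time: 1.0
ee_pos: [0.3441, 0.283, 0.2314]
ee_rot: [[-0.973, 0.232, 0.0], [0.232, 0.973, -0.0], [-0.001, -0.0, -1.0]]
force: [-0.4, 0.8, 0.2]
opening: 0.0001
gripper_force: 0.0
[0.26654062 0.30009152 0.37265537] [[ 0.232  0.973 -0.001]
 [ 0.924 -0.22   0.312]
 [ 0.304 -0.073 -0.95 ]] [0.34237786 0.28574292 0.2313057 ]
```

View pics/w1.png

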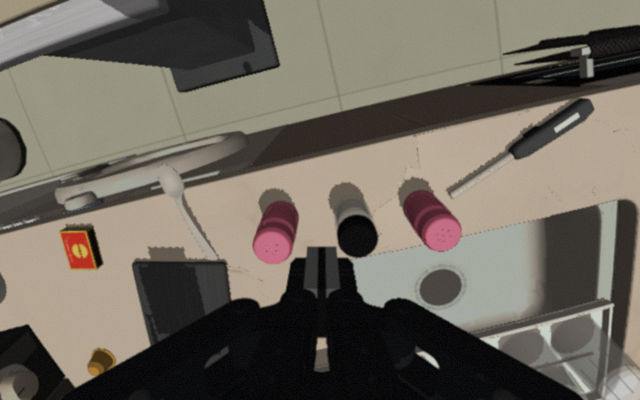

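The wrist view shows the black cap at (357,237) between the pink ones at (273,243) and (437,232). I'll refine the shaker's position from it before continuing to the shelf.

To row units: -0.034 m is -0.68, -0.026 m is -0.52.

```bash
python3 - <<'E'
from h import *
F=np.load("w1.npz"); m=cams.camera_model("wrist"); m["R"],m["t"]=F["R"],F["t"]
P=cloud(m,F["d"]);x,y,z=P[...,0],P[...,1],P[...,2]; mx=F["im"].max(2)
for nm,cx,cy in(("salt",.408,.301),("pinkL",.42,.38),("pinkR",.397,.22)):
    b=(np.hypot(x-cx,y-cy)<.035)&(z>.078)&(z<.095)
    c,r=cv2.minEnclosingCircle(P[b][:,:2].astype(np.float32)*1000)
    print(nm,np.round(c,1),round(r,1),np.median(z[b]).round(4),P[b].mean(0).round(4))
b=np.zeros(mx.shape,np.uint8); b[205:265,325:385]=(mx<50)[205:265,325:385]
k,l,st,ce=cv2.connectedComponentsWithStats(b); i=1+st[1:,4].argmax(); print(st[i],ce[i])
E
echo '{"sx":[-0.68,-0.68,-0.68,-0.68,-0.68],"sy":[-0.52,-0.5,-0.5,-0.5,-0.5],"sz":[0,0,0,0,0],"wx":[0,0,0,0,0],"wy":[0,0,0,0,0],"wz":[0,0,0,0,0]}' | python3 -m handwheel
```

```text
salt [409.3 301.7] 19.2 0.0828 [0.4075 0.3015 0.0825]
pinkL [421.9 380.3] 19.1 0.0828 [0.4203 0.3797 0.0825]
pinkR [397.2 220.2] 19.4 0.0829 [0.3956 0.2211 0.0826]
[ 338  215   39   42 1297] [356.72706245 235.60061681]
time: 1.55
ee_pos: [0.4792, 0.1271, 0.2312]
ee_rot: [[-0.975, 0.222, -0.0], [0.222, 0.975, 0.0], [0.0, 0.0, -1.0]]
force: [-0.5, 1.4, -1.5]
opening: 0.0001
gripper_force: 0.0
```

To row units: 0.03 m is 0.6, -0.004 m is -0.08.

```bash
echo '{"sx":[-0.08,-0.08,0,0,0],"sy":[-0.56,-0.58,0,0,0],"sz":[0,0,0.6,0.2,0],"wx":[0,0,0,0,0],"wy":[0,0,0,0,0],"wz":[0,0,0,0,0]}' | python3 -m handwheel
echo '{"sx":[0,0,0,0,0],"sy":[0,0,0,0,0],"sz":[0.04,0.04,0.04,0.04,0],"wx":[0,0,0,0,0],"wy":[0,0,0,0,0],"wz":[0,0,0,0,0]}' | python3 -m handwheel
python3 - <<'E'
from h import *
s=manip.state(); e=np.array(s["ee_pos"]);o=e[:2]-[.5478,.0534]; print("out",o@[-.975,.2215],"lat",o@[.2215,.975],e[2],s["force"])
E
```

```text
time: 2.05
ee_pos: [0.4725, 0.0708, 0.1899]
ee_rot: [[-0.975, 0.222, -0.003], [0.222, 0.975, -0.001], [0.003, -0.002, -1.0]]
force: [0.1, -0.1, 0.4]
opening: 0.0001
gripper_force: 0.0
time: 2.55
ee_pos: [0.4736, 0.0698, 0.1832]
ee_rot: [[-0.975, 0.224, -0.0], [0.224, 0.975, 0.0], [0.0, 0.0, -1.0]]
force: [-0.1, -0.0, 0.5]
opening: -0.0003
gripper_force: 0.0
out 0.0760207561347045 lat -0.0004083940507493854 0.18320201107569306 [-0.12364693 -0.01727782  0.45632215]
```

To row units: 0.002 m is 0.04, 0.0015 m is 0.03.

```bash
echo '{"sx":[0.02,0.02,0.02,0.03,0.03],"sy":[0,0,0,0,0],"sz":[0.04,0.04,0.04,0.04,0.04],"wx":[0,0,0,0,0],"wy":[0,0,0,0,0],"wz":[0,0,0,0,0]}' | python3 -m handwheel; echo '{"sx":[0.03,0.04,0.04,0.04,0.04],"sy":[0,0,0,0,0],"sz":[0.04,0.04,0.04,0.04,0.04],"wx":[0,0,0,0,0],"wy":[0,0,0,0,0],"wz":[0,0,0,0,0]}' | python3 -m handwheel
```

```text
time: 3.05
ee_pos: [0.4684, 0.0711, 0.174]
ee_rot: [[-0.975, 0.224, 0.002], [0.224, 0.975, 0.001], [-0.002, 0.001, -1.0]]
force: [-0.0, -1.4, 6.7]
opening: 0.0001
gripper_force: 2.6
time: 3.55
ee_pos: [0.4592, 0.0732, 0.1635]
ee_rot: [[-0.975, 0.224, 0.002], [0.224, 0.975, 0.0], [-0.002, 0.001, -1.0]]
force: [4.9, -2.0, 0.4]
opening: -0.0002
gripper_force: 2.0
```

To row units: 0.003 m is 0.06, 0.0015 m is 0.03.

```bash
echo '{"sx":[0.03,0.03,0.03,0.03,0.03],"sy":[0,0,0,0,0],"sz":[0.06,0.06,0.06,0.06,0.06],"wx":[0,0,0,0,0],"wy":[0,0,0,0,0],"wz":[0,0,0,0,0]}' | python3 -m handwheel; echo '{"sx":[0.02,0.02,0.02,0.02,0.02],"sy":[0,0,0,0,0],"sz":[0.06,0.06,0.06,0.06,0.06],"wx":[0,0,0,0,0],"wy":[0,0,0,0,0],"wz":[0,0,0,0,0]}' | python3 -m handwheel
```

```text
time: 4.05
ee_pos: [0.4507, 0.075, 0.1478]
ee_rot: [[-0.975, 0.224, -0.001], [0.224, 0.975, 0.0], [0.001, -0.0, -1.0]]
force: [-0.2, 0.1, 2.6]
opening: 0.0001
gripper_force: 1.3
time: 4.55
ee_pos: [0.4461, 0.076, 0.1329]
ee_rot: [[-0.975, 0.224, -0.0], [0.224, 0.975, -0.0], [0.0, -0.0, -1.0]]
force: [-0.4, -0.0, 2.5]
opening: 0.0001
gripper_force: 0.6
```

To row units: 0.002 m is 0.04, 0.001 m is 0.02.

```bash
echo '{"sx":[0.02,0.02,0.02,0.02,0],"sy":[0,0,0,0,0],"sz":[0.04,0.04,0.04,0.04,0],"wx":[0,0,0,0,0],"wy":[0,0,0,0,0],"wz":[0,0,0,0,0]}' | python3 -m handwheel;echo '{"sx":[0,0,0,0],"sy":[0,0,0,0],"sz":[0.04,0.04,0.02,0],"wx":[0,0,0,0],"wy":[0,0,0,0],"wz":[0,0,0,0]}' | python3 -m handwheel
python3 - <<'E'
from h import *
m,im,d=shot("scene");P=cloud(m,d);mx=im.max(2);x,y,z=P[...,0],P[...,1],P[...,2]
b=(x>.42)&(x<.54)&(y>0)&(y<.14)&(z>.06)&(z<.14)&(mx>110); q=P[b]
print(b.sum(),np.percentile(z[b],[5,50,95]).round(4))
E
```

```text
time: 5.05
ee_pos: [0.4421, 0.0769, 0.125]
ee_rot: [[-0.975, 0.224, -0.001], [0.224, 0.975, -0.0], [0.001, -0.0, -1.0]]
force: [0.1, -0.4, 1.2]
opening: 0.0002
gripper_force: 0.1
time: 5.45
ee_pos: [0.4423, 0.0769, 0.1201]
ee_rot: [[-0.975, 0.224, -0.0], [0.224, 0.975, -0.0], [0.0, -0.0, -1.0]]
force: [-0.1, 0.3, -1.1]
opening: -0.0001
gripper_force: 0.0
827 [0.0926 0.0953 0.1029]
```

The shelf has snapped down, with its plate top at about 0.096. I'll lift and measure the ring from all the cameras.

To row units: -0.04 m is -0.8, -0.03 m is -0.6.

```bash
echo '{"sx":[0,0,0.4,0.4,0],"sy":[0,0,0.6,0.6,0],"sz":[-0.6,-0.8,-0.8,0,0],"wx":[0,0,0,0,0],"wy":[0,0,0,0,0],"wz":[0,0,0,0,0]}' | python3 -m handwheel .065
cat > ring.py <<'E'
from h import *
for n in("scene","top","wrist"):
    m,im,d=shot(n);P=cloud(m,d);mx=im.max(2);x,y,z=P[...,0],P[...,1],P[...,2]
    cv2.imwrite(f"pics/r_{n}.png",im)
    b=(x>.38)&(x<.56)&(y>0)&(y<.14)&(z>.085)&(z<.115)&(mx>70)
    k,l,st,_=cv2.connectedComponentsWithStats(b.astype(np.uint8)); b=l==1+st[1:,4].argmax()
    ys,xs=np.where(b);print(n,"bbox",xs.min(),xs.max(),ys.min(),ys.max())
    q=P[b];c=np.array([.4815,.0685]);ux=np.array([.975,-.2215]);uy=np.array([.2215,.975])
    r=np.hypot(*(q[:,:2]-c).T); fl=q[r<.017][:,2]; pl=q[r>.034][:,2]
    print("  z floor",np.median(fl).round(4),"plate",np.median(pl).round(4),"ring",np.median(q[(r>.024)&(r<.0275)][:,2]).round(4))
    h=np.median(pl); Q=ray(m,np.argwhere(b)[:,::-1],h)[:,:2]; s=(Q-c)@ux;w=(Q-c)@uy
    print("  ext x",np.percentile(s,[.3,99.7]).round(4),"ext y (plate)",np.percentile(w[(s>-.05)&(s<-.03)],[.5,99.5]).round(4),"y tongue",np.percentile(w[(s<-.060)],[1,99]).round(4))
    hi=P[b&(z>h+.0045)][:,:2]; hi=hi[np.hypot(*(hi-c).T)<.035]
    if len(hi)>8:
        A=np.c_[2*hi,np.ones(len(hi))]; sol=np.linalg.lstsq(A,(hi**2).sum(1),rcond=None)[0]; print("  ring fit",sol[:2].round(4),np.sqrt(sol[2]+sol[0]**2+sol[1]**2).round(4),len(hi))
E
python3 ring.py
```

```text
time: 6.0
ee_pos: [0.4167, 0.1463, 0.2284]
ee_rot: [[-0.976, 0.218, 0.001], [0.218, 0.976, 0.002], [-0.001, 0.002, -1.0]]
force: [-0.8, 0.5, -1.2]
opening: 0.0643
gripper_force: 0.0
scene bbox 309 380 199 232
  z floor 0.0952 plate 0.0949 ring 0.1
  ext x [-0.0746  0.0838] ext y (plate) [-0.0373  0.0358] y tongue [-0.0243  0.022 ]
  ring fit [0.4833 0.0677] 0.0252 104
top bbox 354 357 176 184
  z floor nan plate 0.0913 ring nan
  return _methods._mean(a, axis=axis, dtype=dtype,
  ret = ret.dtype.type(ret / rcount)
Traceback (most recent call last):
  File "ring.py", line 12, in <module>
    print("  ext x",np.percentile(s,[.3,99.7]).round(4),"ext y (plate)",np.percentile(w[(s>-.05)&(s<-.03)],[.5,99.5]).round(4),"y tongue",np.percentile(w[(s<-.060)],[1,99]).round(4))
                                                                        ~~~~~~~~~~~~~^^^^^^^^^^^^^^^^^^^^^^^^^^^^^^^^
IndexError: index -1 is out of bounds for axis 0 with size 0
```

To row units: 0.038 m is 0.76, 0.037 m is 0.74.

```bash
echo '{"sx":[0.2,0.22,0.22,0.2,0],"sy":[0.74,0.76,0.76,0.74,0],"sz":[0,0,0,0,0],"wx":[0,0,0,0,0],"wy":[0,0,0,0,0],"wz":[0,0,0,0,0]}' | python3 -m handwheel .065
sed -i 's/("scene","top","wrist")/("top","scene")/; s/-.060)\],\[1/-.060)],[1/' ring.py; python3 ring.py 2>&1 | grep -v -i warn
python3 - <<'E'
from h import *
s=manip.state();e=np.array(s["ee_pos"]);R=np.array(s["ee_rot"]);print(e,R.round(3),"tool delta",R.T@(np.array([.409,.3015,.031])-e))
E
```

```text
time: 6.6
ee_pos: [0.4094, 0.3013, 0.2264]
ee_rot: [[-0.976, 0.219, -0.001], [0.219, 0.976, -0.0], [0.001, -0.001, -1.0]]
force: [0.9, -0.2, 0.3]
opening: 0.0645
gripper_force: 0.0
top bbox 323 358 173 217
  z floor 0.0961 plate 0.0945 ring 0.0978
  ext x [-0.061  0.083] ext y (plate) [-0.0331  0.0331] y tongue [-0.0204 -0.0071]
  ring fit [0.4816 0.0697] 0.0246 86
scene bbox 309 380 198 232
  z floor 0.0951 plate 0.0949 ring 0.098
  ext x [-0.0746  0.0827] ext y (plate) [-0.0374  0.0358] y tongue [-0.0243  0.0223]
  ring fit [0.4835 0.0677] 0.0255 92
[0.4108337  0.29678569 0.22664643] [[-0.975  0.224 -0.001]
 [ 0.224  0.975 -0.002]
 [ 0.    -0.002 -1.   ]] tool delta [0.00278855 0.00454499 0.19563916]
```

```bash
for i in 1 2; do echo '{"sx":[0,0],"sy":[0,0],"sz":[0,0],"wx":[0,0],"wy":[0,0],"wz":[0,0]}' | python3 -m handwheel .065 | sed -n 2p; done
```

```text
ee_pos: [0.4111, 0.296, 0.2275]
ee_pos: [0.4106, 0.297, 0.2276]
```

To row units: 0.03 m is 0.6, 0.01 m is 0.2.

```bash
echo '{"sx":[0.06,0,0,0,0],"sy":[0.08,0,0,0,0],"sz":[0.6,0.6,0.6,0.2,0],"wx":[0,0,0,0,0],"wy":[0,0,0,0,0],"wz":[0,0,0,0,0]}' | python3 -m handwheel .065
python3 - <<'E'
from h import *
m,im,d=shot("wrist");cv2.imwrite("pics/w2.png",im)
P=cloud(m,d);x,y,z=P[...,0],P[...,1],P[...,2]
s=manip.state();print(np.round(s["ee_pos"],4))
b=(np.hypot(x-.409,y-.3015)<.035)&(z>.078)&(z<.095)&(im.max(2)<70); 
c,r=cv2.minEnclosingCircle(P[b][:,:2].astype(np.float32)*1000); print(np.round(c,1),r,np.median(z[b]))
E
```

```text
time: 7.6
ee_pos: [0.4079, 0.3015, 0.1266]
ee_rot: [[-0.975, 0.224, -0.002], [0.224, 0.975, -0.002], [0.001, -0.002, -1.0]]
force: [0.4, 0.1, 0.7]
opening: 0.065
gripper_force: 0.0
[0.4086 0.3021 0.128 ]
[408.8 301.3] 18.89887237548828 0.08284091728206007
```

View pics/w2.png

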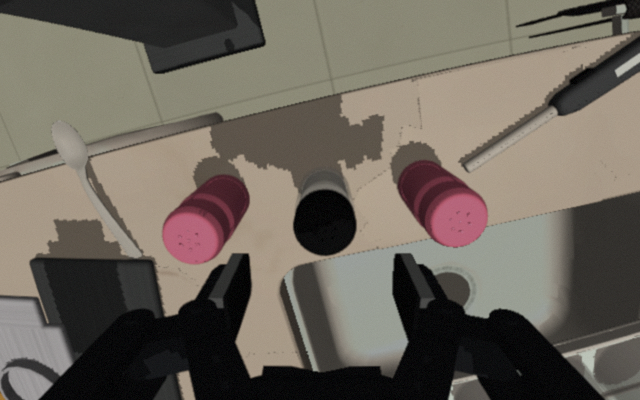

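The cap at (325,222) lies midway between the fingertips at (240,260) and (402,260), clear of both pink shakers. I'll descend and grip.

```bash
echo '{"sx":[0,0,0,0,0],"sy":[0,0,0,0,0],"sz":[0.4,0.5,0.5,0.4,0.1],"wx":[0,0,0,0,0],"wy":[0,0,0,0,0],"wz":[0,0,0,0,0]}' | python3 -m handwheel .065; echo '{"sx":[0,0],"sy":[0,0],"sz":[0,0],"wx":[0,0],"wy":[0,0],"wz":[0,0]}' | python3 -m handwheel .065; echo '{"sx":[0,0,0,0,0],"sy":[0,0,0,0,0],"sz":[0,0,0,0,0],"wx":[0,0,0,0,0],"wy":[0,0,0,0,0],"wz":[0,0,0,0,0]}' | python3 -m handwheel .03
```

```text
time: 8.15
ee_pos: [0.4085, 0.3023, 0.0324]
ee_rot: [[-0.975, 0.224, -0.0], [0.224, 0.975, -0.0], [0.0, -0.0, -1.0]]
force: [-2.6, 0.5, 17.6]
opening: 0.0646
gripper_force: 3.7
time: 8.35
ee_pos: [0.4093, 0.3029, 0.034]
ee_rot: [[-0.975, 0.224, 0.002], [0.224, 0.975, 0.002], [-0.001, 0.002, -1.0]]
force: [0.1, -0.2, 0.5]
opening: 0.0651
gripper_force: 0.0
time: 8.85
ee_pos: [0.409, 0.3026, 0.0336]
ee_rot: [[-0.975, 0.224, 0.001], [0.224, 0.975, 0.001], [-0.001, 0.001, -1.0]]
force: [-0.7, -1.0, 8.1]
opening: 0.0399
gripper_force: 59.6
```

To row units: -0.04 m is -0.8, -0.02 m is -0.4.

```bash
echo '{"sx":[0,0,0,0,0],"sy":[0,0,0,0,0],"sz":[-0.1,-0.4,-0.8,-0.8,-0.8],"wx":[0,0,0,0,0],"wy":[0,0,0,0,0],"wz":[0,0,0,0,0]}' | python3 -m handwheel; echo '{"sx":[0,0,0],"sy":[0,0,0],"sz":[-0.2,0,0],"wx":[0,0,0],"wy":[0,0,0],"wz":[0,0,0]}' | python3 -m handwheel
python3 - <<'E'
from h import *
m,im,d=shot("scene");cv2.imwrite("pics/s2.png",im)
P=cloud(m,d);x,y,z=P[...,0],P[...,1],P[...,2]
s=manip.state();print(s["ee_pos"],s["force"],s["opening"])
cv2.imwrite("pics/s2c.png",cv2.resize(im[110:260,210:390],None,fx=4,fy=4,interpolation=cv2.INTER_CUBIC))
E
```

```text
time: 9.35
ee_pos: [0.4082, 0.3017, 0.1794]
ee_rot: [[-0.975, 0.224, -0.0], [0.224, 0.975, -0.0], [0.0, -0.0, -1.0]]
force: [0.8, -0.7, -0.7]
opening: 0.04
gripper_force: 60.6
time: 9.65
ee_pos: [0.4078, 0.3017, 0.1863]
ee_rot: [[-0.975, 0.224, -0.001], [0.224, 0.975, -0.001], [0.001, -0.001, -1.0]]
force: [0.5, 0.1, -1.5]
opening: 0.0401
gripper_force: 60.7
[0.40767473 0.30151486 0.1857917 ] [-0.60009134  0.04868572 -1.98010589] 0.03981224364145497
```

View pics/s2c.png

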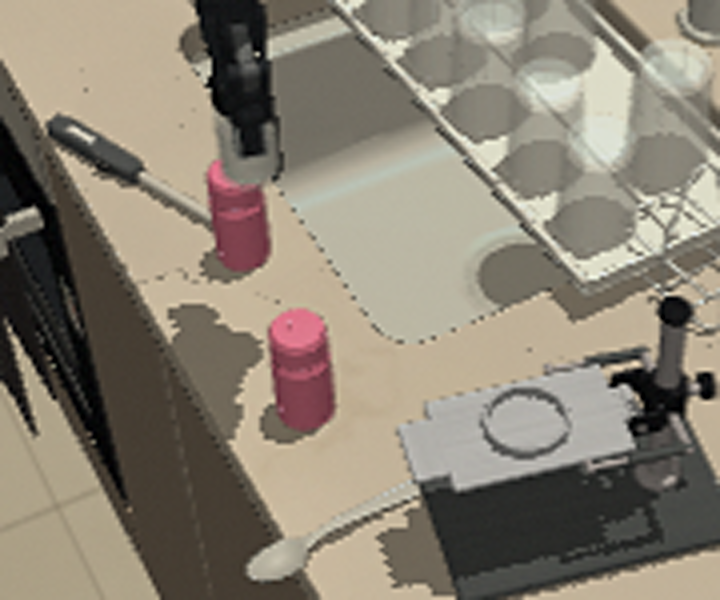

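The shaker is held. Plate and ring are down and clear at crop (525,422). I'll move beside the ring so the wrist camera can measure it.

To row units: -0.035 m is -0.7, -0.03 m is -0.6.

```bash
echo '{"sx":[-0.4,-0.7,-0.7,-0.4,-0.28],"sy":[-0.4,-0.6,-0.6,-0.4,-0.24],"sz":[0,0,0,0,0],"wx":[0,0,0,0,0],"wy":[0,0,0,0,0],"wz":[0,0,0,0,0]}' | python3 -m handwheel; echo '{"sx":[0,0,0],"sy":[0,0,0],"sz":[0,0,0],"wx":[0,0,0],"wy":[0,0,0],"wz":[0,0,0]}' | python3 -m handwheel
sed -i 's/("top","scene")/("wrist",)/' ring.py; python3 ring.py; python3 - <<'E'
from h import *
print(manip.state()["ee_pos"])
E
```

```text
time: 10.2
ee_pos: [0.5046, 0.162, 0.1857]
ee_rot: [[-0.974, 0.227, -0.002], [0.227, 0.974, -0.002], [0.002, -0.003, -1.0]]
force: [-0.3, 0.8, -1.2]
opening: 0.0403
gripper_force: 60.7
time: 10.5
ee_pos: [0.5033, 0.1662, 0.1865]
ee_rot: [[-0.975, 0.222, -0.002], [0.222, 0.975, -0.0], [0.001, -0.001, -1.0]]
force: [0.8, 0.1, 0.5]
opening: 0.0397
gripper_force: 60.7
wrist bbox 129 250 95 301
  z floor 0.0938 plate 0.0938 ring 0.0989
  ext x [-0.0747  0.0726] ext y (plate) [-0.036   0.0341] y tongue [-0.023   0.0211]
  ring fit [0.4828 0.0673] 0.0252 942
[0.5033575  0.16624907 0.18681083]
```

View pics/r_wrist.png

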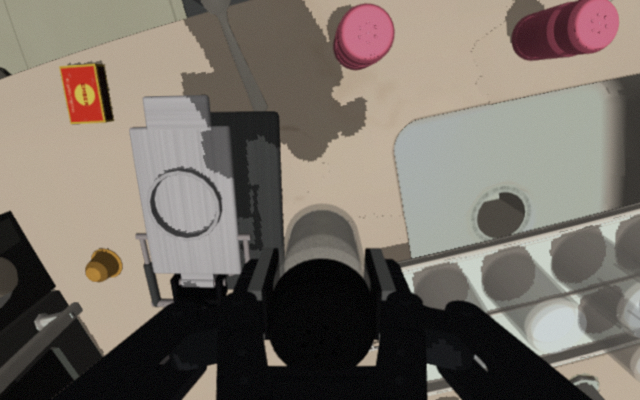

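To row units: -0.035 m is -0.7, -0.03 m is -0.6.

```bash
echo '{"sx":[-0.014,-0.02,0,0,0],"sy":[-0.4,-0.7,-0.6,-0.316,0],"sz":[0,0,0,0,0],"wx":[0,0,0,0,0],"wy":[0,0,0,0,0],"wz":[0,0,0,0,0]}' | python3 -m handwheel; echo '{"sx":[0,0,0,0,0],"sy":[0,0,0,0,0],"sz":[0.2,0.3,0.2,0.1,0],"wx":[0,0,0,0,0],"wy":[0,0,0,0,0],"wz":[0,0,0,0,0]}' | python3 -m handwheel;echo '{"sx":[0,0,0],"sy":[0,0,0],"sz":[0,0,0],"wx":[0,0,0],"wy":[0,0,0],"wz":[0,0,0]}' | python3 -m handwheel
python3 - <<'E'
from h import *
s=manip.state();e=np.array(s["ee_pos"]);R=np.array(s["ee_rot"]);print(e,"tool delta",R.T@(np.array([.4826,.0676,.13])-e))
m,im,d=shot("wrist");P=cloud(m,d);x,y,z=P[...,0],P[...,1],P[...,2]
b=(np.hypot(x-.4826,y-.0676)<.03)&(z>.17)&(z<.215)&(im.max(2)<70); print(b.sum(),P[b].mean(0),np.median(z[b]))
E
```

```text
time: 11.05
ee_pos: [0.4829, 0.0646, 0.1876]
ee_rot: [[-0.974, 0.227, 0.0], [0.227, 0.974, 0.001], [-0.0, 0.001, -1.0]]
force: [-0.4, 1.3, -1.6]
opening: 0.0398
gripper_force: 60.7
time: 11.55
ee_pos: [0.4829, 0.067, 0.1465]
ee_rot: [[-0.975, 0.223, -0.001], [0.223, 0.975, -0.001], [0.001, -0.001, -1.0]]
force: [0.4, -0.1, -0.5]
opening: 0.0401
gripper_force: 60.7
time: 11.85
ee_pos: [0.4836, 0.0667, 0.1479]
ee_rot: [[-0.975, 0.224, 0.001], [0.224, 0.975, 0.0], [-0.001, 0.001, -1.0]]
force: [-0.6, -0.1, -1.7]
opening: 0.0395
gripper_force: 60.7
[0.48359638 0.06670055 0.14789274] tool delta [0.00118478 0.00064251 0.01789233]
14081 [0.47676731 0.06815528 0.19332883] 0.1966269333411101
```

To row units: 0.002 m is 0.04, 0.001 m is 0.02.

```bash
echo '{"sx":[0.02,0,0,0,0],"sy":[0.012,0,0,0,0],"sz":[0.04,0.04,0.03,0.02,0.01],"wx":[0,0,0,0,0],"wy":[0,0,0,0,0],"wz":[0,0,0,0,0]}' | python3 -m handwheel; echo '{"sx":[0,0,0,0,0],"sy":[0,0,0,0,0],"sz":[0,0.01,0.01,0.01,0.01],"wx":[0,0,0,0,0],"wy":[0,0,0,0,0],"wz":[0,0,0,0,0]}' | python3 -m handwheel;for i in 1; do echo '{"sx":[0,0,0,0],"sy":[0,0,0,0],"sz":[0.01,0.01,0.01,0.01],"wx":[0,0,0,0],"wy":[0,0,0,0],"wz":[0,0,0,0]}' | python3 -m handwheel; done
```

```text
time: 12.4
ee_pos: [0.4824, 0.0673, 0.1403]
ee_rot: [[-0.975, 0.224, -0.0], [0.224, 0.975, -0.0], [0.0, -0.0, -1.0]]
force: [-0.9, -0.0, -1.4]
opening: 0.04
gripper_force: 60.7
time: 12.9
ee_pos: [0.4825, 0.0674, 0.1384]
ee_rot: [[-0.975, 0.224, 0.0], [0.224, 0.975, 0.0], [-0.0, 0.0, -1.0]]
force: [0.8, 0.1, -1.3]
opening: 0.0397
gripper_force: 60.7
time: 13.3
ee_pos: [0.4824, 0.0674, 0.1364]
ee_rot: [[-0.975, 0.224, 0.0], [0.224, 0.975, 0.0], [-0.0, 0.0, -1.0]]
force: [-0.1, -0.0, -1.5]
opening: 0.0397
gripper_force: 60.7
```

To row units: 0.0005 m is 0.01.

```bash
echo '{"sx":[0,0,0,0],"sy":[0,0,0,0],"sz":[0.01,0.01,0.01,0.01],"wx":[0,0,0,0],"wy":[0,0,0,0],"wz":[0,0,0,0]}' | python3 -m handwheel | grep -E "pos|force:"; echo '{"sx":[0],"sy":[0],"sz":[0],"wx":[0],"wy":[0],"wz":[0]}' | python3 -m handwheel | grep -E "pos|force:"
```

```text
ee_pos: [0.4824, 0.0674, 0.1344]
force: [0.1, -0.2, -1.7]
gripper_force: 60.7
ee_pos: [0.4824, 0.0674, 0.1343]
force: [0.5, -0.3, -0.6]
gripper_force: 60.7
```

To row units: 0.0005 m is 0.01.

```bash
echo '{"sx":[0,0,0],"sy":[0,0,0],"sz":[0.01,0.01,0.01],"wx":[0,0,0],"wy":[0,0,0],"wz":[0,0,0]}' | python3 -m handwheel | grep -E "pos|force:"; echo '{"sx":[0],"sy":[0],"sz":[0],"wx":[0],"wy":[0],"wz":[0]}' | python3 -m handwheel | grep -E "pos|force:"
```

```text
ee_pos: [0.4824, 0.0674, 0.1329]
force: [0.7, 0.7, -0.7]
gripper_force: 60.7
ee_pos: [0.4824, 0.0674, 0.1328]
force: [-0.4, -0.6, -1.6]
gripper_force: 60.7
```

Its foot is now near 0.099, already inside the ring. I'll continue half a millimetre at a time until contact.

To row units: 0.0005 m is 0.01.

```bash
echo '{"sx":[0,0],"sy":[0,0],"sz":[0.01,0.01],"wx":[0,0],"wy":[0,0],"wz":[0,0]}' | python3 -m handwheel | grep -E "pos|force:"; echo '{"sx":[0],"sy":[0],"sz":[0],"wx":[0],"wy":[0],"wz":[0]}' | python3 -m handwheel | grep -E "pos|force:"
```

```text
ee_pos: [0.4825, 0.0674, 0.1319]
force: [0.9, -0.5, -1.5]
gripper_force: 60.7
ee_pos: [0.4824, 0.0674, 0.1318]
force: [0.1, -0.3, -1.2]
gripper_force: 60.7
```

To row units: 0.0005 m is 0.01.

```bash
echo '{"sx":[0,0],"sy":[0,0],"sz":[0.01,0.01],"wx":[0,0],"wy":[0,0],"wz":[0,0]}' | python3 -m handwheel | grep -E "pos|force:"; echo '{"sx":[0],"sy":[0],"sz":[0],"wx":[0],"wy":[0],"wz":[0]}' | python3 -m handwheel | grep -E "pos|force:"
```

```text
ee_pos: [0.4824, 0.0674, 0.1309]
force: [-0.0, -0.6, -0.6]
gripper_force: 60.7
ee_pos: [0.4824, 0.0673, 0.1309]
force: [-0.1, 0.9, -1.3]
gripper_force: 60.7
```

To row units: 0.0005 m is 0.01.

```bash
echo '{"sx":[0,0],"sy":[0,0],"sz":[0.01,0],"wx":[0,0],"wy":[0,0],"wz":[0,0]}' | python3 -m handwheel | grep -E "pos|force:"
```

```text
ee_pos: [0.4824, 0.0674, 0.1304]
force: [-0.5, -0.2, -1.7]
gripper_force: 60.7
```

To row units: 0.0005 m is 0.01.

```bash
echo '{"sx":[0,0],"sy":[0,0],"sz":[0.01,0],"wx":[0,0],"wy":[0,0],"wz":[0,0]}' | python3 -m handwheel | grep -E "pos|force:"
```

```text
ee_pos: [0.4824, 0.0674, 0.1299]
force: [-0.1, 0.7, -0.9]
gripper_force: 60.7
```

To row units: 0.0005 m is 0.01.

```bash
echo '{"sx":[0,0],"sy":[0,0],"sz":[0.01,0],"wx":[0,0],"wy":[0,0],"wz":[0,0]}' | python3 -m handwheel | grep -E "pos|force:"
```

```text
ee_pos: [0.4824, 0.0674, 0.1294]
force: [-0.3, 0.0, -1.3]
gripper_force: 60.7
```

To row units: 0.0005 m is 0.01.

```bash
echo '{"sx":[0,0],"sy":[0,0],"sz":[0.01,0],"wx":[0,0],"wy":[0,0],"wz":[0,0]}' | python3 -m handwheel | grep -E "pos|force:"
```

```text
ee_pos: [0.4824, 0.0674, 0.1289]
force: [0.2, 0.2, -1.1]
gripper_force: 60.7
```

To row units: 0.0005 m is 0.01.

```bash
echo '{"sx":[0,0],"sy":[0,0],"sz":[0.01,0],"wx":[0,0],"wy":[0,0],"wz":[0,0]}' | python3 -m handwheel | grep -E "pos|force:"
```

```text
ee_pos: [0.4825, 0.0674, 0.1285]
force: [-0.1, -0.5, 0.2]
gripper_force: 60.7
```

To row units: 0.0005 m is 0.01.

```bash
echo '{"sx":[0,0],"sy":[0,0],"sz":[0.01,0],"wx":[0,0],"wy":[0,0],"wz":[0,0]}' | python3 -m handwheel | grep -E "pos|force:"
```

```text
ee_pos: [0.4826, 0.0674, 0.1284]
force: [-3.3, -0.0, 4.8]
gripper_force: 61.1
```

To row units: 0.0005 m is 0.01.

```bash
echo '{"sx":[0,0],"sy":[0,0],"sz":[0.01,0],"wx":[0,0],"wy":[0,0],"wz":[0,0]}' | python3 -m handwheel | grep -E "pos|force:"
```

```text
ee_pos: [0.4826, 0.0674, 0.1283]
force: [-4.6, -1.4, 9.2]
gripper_force: 61.7
```

Contact came at TCP z 0.1284, putting the foot at about 0.095, the ring floor's height. I'll relieve the load and open.

To row units: -0.0005 m is -0.01, -0.0004 m is -0.008.

```bash
echo '{"sx":[0,0,0],"sy":[0,0,0],"sz":[-0.01,-0.008,0],"wx":[0,0,0],"wy":[0,0,0],"wz":[0,0,0]}' | python3 -m handwheel | grep -E "pos|force:"; echo '{"sx":[0,0,0,0],"sy":[0,0,0,0],"sz":[0,0,0,0],"wx":[0,0,0,0],"wy":[0,0,0,0],"wz":[0,0,0,0]}' | python3 -m handwheel .065; python3 - <<'E'
from h import *
m,im,d=shot("scene");cv2.imwrite("pics/s3c.png",cv2.resize(im[120:260,280:420],None,fx=4,fy=4,interpolation=cv2.INTER_CUBIC))
E
```

```text
ee_pos: [0.4825, 0.0674, 0.1284]
force: [-1.1, 0.1, 2.4]
gripper_force: 61.0
time: 16.9
ee_pos: [0.4824, 0.0674, 0.1283]
ee_rot: [[-0.975, 0.224, -0.0], [0.224, 0.975, 0.0], [0.0, 0.0, -1.0]]
force: [-0.6, -0.1, -0.4]
opening: 0.0652
gripper_force: 0.0
```

View pics/s3c.png

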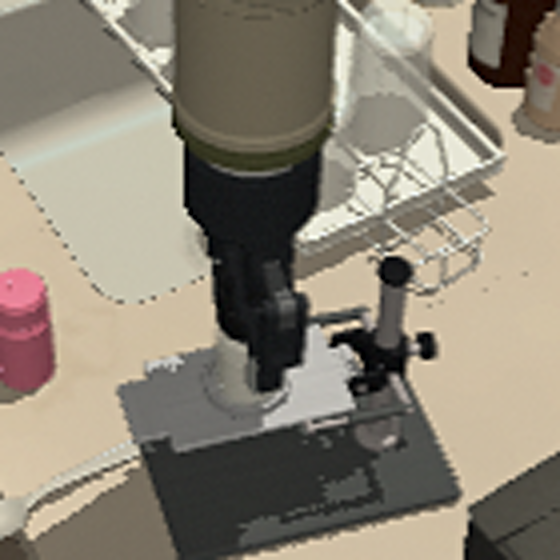

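The shaker stands in the ring at crop (240,390), the shelf is level, and the fingers are open clear of it. I'll lift straight up and away, then check.

To row units: -0.03 m is -0.6, -0.02 m is -0.4.

```bash
echo '{"sx":[0,0,0,0,0],"sy":[0,0,0,0,0],"sz":[-0.2,-0.4,-0.6,-0.6,-0.6],"wx":[0,0,0,0,0],"wy":[0,0,0,0,0],"wz":[0,0,0,0,0]}' | python3 -m handwheel; echo '{"sx":[0.2,0.2,0.2,0.2,0],"sy":[0.6,0.7,0.7,0.4,0],"sz":[-0.2,0,0,0,0],"wx":[0,0,0,0,0],"wy":[0,0,0,0,0],"wz":[0,0,0,0,0]}' | python3 -m handwheel|sed -n 1,2p; echo '{"sx":[0,0],"sy":[0,0],"sz":[0,0],"wx":[0,0],"wy":[0,0],"wz":[0,0]}' | python3 -m handwheel
python3 - <<'E'
from h import *
for n in("scene","wrist"):
    m,im,d=shot(n);P=cloud(m,d);x,y,z=P[...,0],P[...,1],P[...,2]
    b=(np.hypot(x-.4826,y-.0674)<.035)&(z>.165)&(z<.19);c,r=cv2.minEnclosingCircle(P[b][:,:2].astype(np.float32)*1000);print(n,np.round(c,1),r,np.median(z[b]),b.sum())
    if n=="scene": cv2.imwrite("pics/s4c.png",cv2.resize(im[120:270,270:420],None,fx=4,fy=4,interpolation=cv2.INTER_CUBIC))
E
```

```text
time: 17.45
ee_pos: [0.4823, 0.0672, 0.2503]
ee_rot: [[-0.975, 0.224, 0.001], [0.224, 0.975, 0.0], [-0.0, 0.0, -1.0]]
force: [0.4, 0.8, -0.2]
opening: 0.0647
gripper_force: 0.0
time: 17.95
ee_pos: [0.4692, 0.1968, 0.2588]
time: 18.15
ee_pos: [0.4707, 0.1921, 0.2588]
ee_rot: [[-0.974, 0.225, 0.0], [0.225, 0.974, 0.0], [-0.0, 0.0, -1.0]]
force: [1.0, 0.7, -0.2]
opening: 0.0649
gripper_force: 0.0
scene [483.5  65.7] 19.185850143432617 0.17828878033003587 211
wrist [483.   66.7] 19.71151351928711 0.17767311965494412 2069
```

View pics/s4c.png

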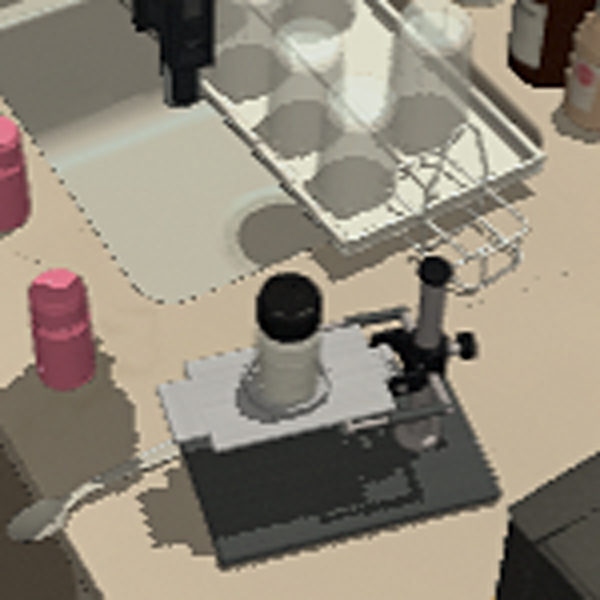

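The shaker stands upright in the ring at crop (285,385). Its cap top is about 0.178, or 0.180 after correcting the depth bias, which is 85 mm above the plate. The shelf is level and the robot is clear.

```bash
python3 -c "
from workcell import job
print(job.job_done())"
```

```text
the job is handed in; nothing more can be done
None
```

The shelf is down on its lower stop and the salt shaker stands upright and released in its ring, seen in the last camera check. I handed the job in at about 18 s, and no verdict came back.

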